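Slide the ring gauge along the rail into its corner pocket and shut the keeper

TASK

With the fingertips, push the steel ring gauge across the blue plate until it rests against the long rail before it crosses the yellow line, then slide it along the rail, keeping it against the rail all the way, until it is fully home against the end stop in the corner pocket. Then push the red keeper by its black post all the way in, to lock the gauge in. The ring only slides, flat on the plate: do not lift or tip it, and leave the other things alone.

Things in the scene. Friction and masses are not known exactly. Their poses are not given: they have to be found in the camera images.
- jig: fixed setting jig: blue plate 150 (x) x 220 (y) x 10 mm thick. Origin: centre of the plate's underside; z is up, x points away from the robot and y to its left at yaw 0. It carries a grey rail on its far side, an end stop and a lip that form a corner pocket at its right (-y) end, and a red keeper. All points below have fixed places on it and the jig's axes, unless said otherwise
- rail_face (a point): middle of the foot of the rail's inner face, at jig x = +45, y = 0, z = 10 mm. The grey rail runs along the jig's y over the plate's full length; 11 mm high, 12 mm wide (x = +45 to +57)
- lip (a point): foot of the lip's inner corner, at jig x = +2, y = -71 mm. The grey lip, 11 mm high, 10 mm thick, faces the rail from y = -95 to -71 mm, x = -8 to +2 mm. Rail, lip and end stop (grey, 11 mm high, inner face at y = -95 mm, x = -8 to +57 mm) form the pocket, 43 mm wide, open towards +y
- yellow_line (a point): middle of the thin painted yellow line across the plate, at jig y = -30 mm; the ring must be against the rail before its leading (-y) edge crosses this line
- guides (a point): middle of the keeper's guide on the plate, at jig x = -55, y = -46 mm: two grey strips 12 mm high, x = -73 to -37 mm, y = -65 to -54 and y = -38 to -27 mm, with the red bar between them
- pocket (a point): point on the plate's top face, at x = +25, y = -75 mm in the jig's frame, 10 mm above the bench: where the ring's origin lies when it is fully home, touching rail and end stop. Same axes as the jig
- ring: the steel ring gauge: a plain light grey ring, 40 mm outside diameter, 14 mm high, about 0.12 kg, slippery on the jig (friction about 0.3), lying flat on the plate at its left (+y) part, clear of the rail; its hole cannot be entered (treat it as solid). Origin: centre of its underside
- keeper (a joint): red keeper bar, 12 mm wide and 10 mm high, sliding on the jig along the jig's +x direction (towards the rail) at y = -46 mm. Value 0 m = fully open (bar tip at jig x = -28 mm), 0.060 m = shut at its stop (tip at x = +32 mm, 3 mm behind the ring if that is fully home). Starts open, 0 to 0.006. Light friction, about 1.5 N; it stays where it is left. A ring that is not home blocks it
- keeper_post (a point): centre of the top of the keeper's upright black post, 14 mm in diameter, standing 22 mm tall on the outer end of the bar; the post's top is 42.5 mm and its foot 20.5 mm above the bench. At jig x = -80 mm + joint value, y = -46 mm. Pushing the post in the jig's +x shuts the keeper
- cell: loose bystander: light grey metal pressure sensor cell, 20 mm across, 27 mm tall, standing on the near left corner of the jig's plate; origin: centre of its underside
- sensor_bench_0: loose bystander: light grey metal pressure sensor cell, 20 mm across, 27 mm tall, standing on the bench to the right, near a fixed clamp fixture whose red lever stands upright to about 200 mm above the bench; origin: centre of its underside
- sensor_bench_1: loose bystander: light grey metal pressure sensor cell, 20 mm across, 27 mm tall, standing on the bench to the right, near a fixed clamp fixture whose red lever stands upright to about 200 mm above the bench; origin: centre of its underside
- tape: loose bystander: amber tape roll, 66 mm diameter, 19 mm high, lying on the bench behind the jig; origin: centre of its underside
- timer: loose bystander: white bench timer, 62 x 62 x 18 mm, lying behind the jig; origin: centre of its underside
- plug_gauge: loose bystander: steel plug gauge with a green band, 19 x 96 x 19 mm, long along its own y, lying near the front edge to the left; origin: centre of its underside
There are look-alikes about, which are no part of the job. There is more than one size of the ring; the job needs the middle-sized.

How it is judged (in metres and radians):
On the way, in this order (a step that is already met when the one before it is completed fails the run):
1. the ring lies against the rail, still well short of the pocket (x of ring in the frame of jig above 0.022 m and y of ring in the frame of jig above -0.025 m), for 0.1 s.
2. the ring is on its way along the rail, against it (x of ring in the frame of jig above 0.02 m and y of ring in the frame of jig between -0.068 and -0.03 m), for 0.05 s.
3. the ring is fully home in the corner pocket, the keeper still open (x of ring in the frame of jig above 0.0205 m and y of ring in the frame of jig below -0.0715 m and value of joint keeper below 0.03 m), for 0.2 s.
At the end, for the whole second after the job is handed in: The ring lies flat and at rest in the corner pocket, within 4.5 mm of the rail and 3.5 mm of the end stop, and the keeper is shut to within 3 mm of its stop (value of joint keeper above 0.057 m and x of ring in the frame of jig between 0.0205 and 0.027 m and y of ring in the frame of jig between -0.077 and -0.0715 m and z of ring in the frame of jig between 0.008 and 0.012 m and angle between ring's own z axis and vertical below 0.06 rad and linear speed of ring below 0.01 m/s); the robot touches nothing.
It fails at once if the ring is more than 6 mm off the rail when its leading edge is 10 mm or more past the yellow line (y of ring in the frame of jig below -0.02 m and x of ring in the frame of jig below 0.019 m).
It fails at once if the ring is lifted off the plate by more than 5 mm (z of ring in the frame of jig above 0.015 m).
It fails at once if the ring is tipped by more than 0.2 rad (angle between ring's own z axis and vertical above 0.2 rad).
It fails at once if the ring is pushed off the plate (z of ring in the frame of jig below 0.004 m).
It fails at once if one of the loose bystanders (sensor cells, tape roll, timer, plug gauge) is moved by more than 10 mm (distance of any of cell, sensor_bench_0, sensor_bench_1, tape, timer, plug_gauge from where it was at the start of the episode above 0.01 m).
It also fails if it takes over 56 s, if anything falls off the work surface, if the arm or the gripper's body presses on something with over 40 N, if the wrist force passes 120 N, or if a joint passes its speed limit or range.

ROBOT

A 6-joint arm with a two-finger parallel gripper is mounted at the origin on a cart in front of the work surface, level with it; the furniture and walls round the work are solid. World frame = base frame: x ahead of the robot, y to its left, z up, the work surface at z = 0. Lengths are in mm, angles in rad, forces in N, time in s.
With the tool pointing down it reaches from about 375 to 925 mm from the base axis. Payload 5.7 kg.
Tool frame: the origin (TCP) lies at the very end of the fingers, on their centre line; the grasp point (between the pads) lies 19 mm behind it; z points along the fingers, y is the line along which they close (so a half turn about z gives the same grasp; the last joint's range is limited). The gripper opens to 85 mm and grips with 20 to 120 N. Pads are 22 mm wide; open, the fingers measure 114 mm over their backs; the gripper's body (76 mm by 85 mm) begins 54 mm behind the grasp point. The pads swing forward as they close: fully open they stand 13 mm farther back than shut.
Start: joints at [1.217, 0.359, 1.51, -0, 1.272, -0.115], TCP at [141.917, 582.943, 231.267] pointing down, gripper open.
Joint ranges: [-2.97, 2.97], [-1.01, 2.36], [0.21, 2.38], [-0.96, 4.11], [0.2, 2.71], [-2.98, 2.98]. Speed limits (rad/s): [2.39, 2.39, 3.14, 3.14, 3.14, 3.14].

INTERFACE

Orientations are given as a unit quaternion [w, x, y, z].
In Python, from cell import ctrl gives the robot as it stands.
- The arm moves only by the tool carry_out, never from a script. Its argument "plan" is a list of rows, each a list of 2 entries, a list of its own where there are three numbers: the shift along the world's x, y, z in cm, then the turn about the world's z in degrees. In form: [[[x, y, z], twist], ...]. A call has 1 to 20 rows; each row shifts and turns the commanded pose from where the row before left it; what a row does not reach is not made up. A row lasts 1/8 s, in which the tool goes at most 62.5 mm and 10.7 degrees, less where a joint would pass 70% of its speed; a pose out of reach is approached as far as the arm can. A call with a gripper value outside its range is refused whole. "grip" is the finger opening in cm, from 0 to 8.54, set as the call begins (left out, the last holds). The fingers move at their own pace and stop on an object; "newtons" is the grip in N (left out, the last holds). Time passes only in rows, so rows that do not move let the fingers close. It gives the time, the measured TCP pose, the force, the opening and the grip force at its end, in the units of the state.
- ctrl.get_obs(): the state, without advancing time (a new reading comes with each control period).
- ctrl.read_camera(name): name is "scene" or "top" or "wrist"; returns a dict with "img" (384x512x3 uint8, blue, green, red), "z_map" (384x512 float32, mm along the optical axis (not along the pixel's ray), 0 where there is no reading), "fx", "fy", "cx", "cy" (pixels), "R" (3x3) and "t" (3): a world point X has camera coordinates R X + t. Camera axes: x right, y down, z forward; pixel columns grow to the right and rows downward; lengths in mm; the calibration is good to about 2 mm. A picture is of the moment at which its call begins.
- ctrl.finish_job(): hands the job in; it is judged then, once.
The state is a dict: "time": time; "qpos": joint angles; "dq": joint speeds; "joint_efforts": joint torques, N m; "ee_pos": TCP position; "eef_rot": TCP orientation; "force": force on the tool from outside, world axes, zero at the start; "ft_torque": the same for the moment, N m; "width": finger opening in mm; "grip_force": force on a finger pad.
Only numpy, scipy, OpenCV 4.12 (cv2) and the standard library are available. Lean on these libraries where they do the work, as an engineer would, in place of code of your own. Each camera call takes 0.05 s, during which the arm holds its last target. There are 200 camera calls.

## Working session

There is one attempt and no reset: what is moved stays moved. The work goes in short steps, Python scripts to look and compute and a tool call to move; the robot and the scene stay as the last step left them, time stands still between calls to the robot, and variables do not carry over. Pictures are saved under pics/ and viewed, at most 13 in all, crops included, and the job is handed in when it is done.

Besides the shell and the picture viewer there is one more tool, called after "Emit:" as a command line: name --argument value ..., lists and objects as JSON in quotes. carry_out: Moves the arm, as the interface text tells. Its arguments: {"type":"object","properties":{"plan":{"type":"array"},"grip":{"type":"number"},"newtons":{"type":"number"}},"required":["plan"]}

```bash
mkdir -p pics; cat > h.py <<'E'
import numpy as np, cv2
from cell import ctrl
def cam(n):
    return ctrl.read_camera(n)
def ray(c,u,v,z):
    R=np.array(c["R"]);t=np.array(c["t"]);o=-R.T@t
    d=R.T@np.array([(u-c["cx"])/c["fx"],(v-c["cy"])/c["fy"],1.])
    return o+d*(z-o[2])/d[2]
def proj(c,X):
    p=np.array(c["R"])@np.array(X)+np.array(c["t"])
    return p[0]/p[2]*c["fx"]+c["cx"],p[1]/p[2]*c["fy"]+c["cy"]
E
python3 - <<'E'
from h import *
for n in("top","scene"):
    c=cam(n); cv2.imwrite(f"pics/{n}0.png",c["img"]); np.save(f"{n}.npy",c,allow_pickle=True)
    print(n,c["fx"],-np.array(c["R"]).T@np.array(c["t"]))
o=ctrl.get_obs();print(o["time"],o["ee_pos"],o["eef_rot"],o["width"])
E
```

```text
top 382.83304281697514 [516.4489146   68.62918794 991.98037648]
scene 371.084643348488 [  -8.81551305 -276.70882645  568.68382982]
0.1 [141.72808857 582.40185027 230.54952344] [-1.88794237e-04  1.19123821e-01  9.92879073e-01 -7.91607257e-04] 85.41658738219826
```

View pics/top0.png

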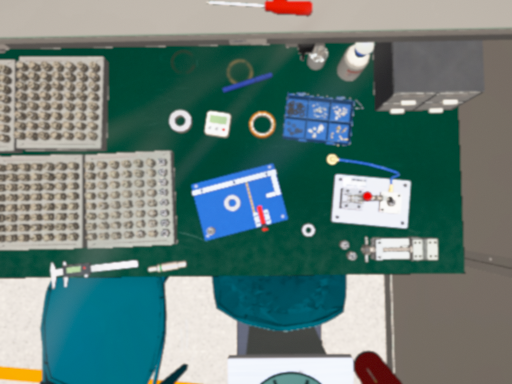

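View pics/scene0.png

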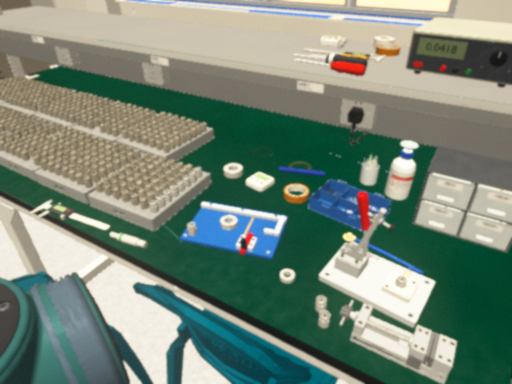

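The top view shows the jig at about (240,202), with its rail on the far side and the pocket at the right end. The mid-size ring is on the plate at (232,203), the cell at (210,232) and the keeper post at about (265,229). The larger ring at (180,121) and the smaller one at (308,230) are look-alikes.

```bash
python3 - <<'E'
from h import *
c=np.load("top.npy",allow_pickle=True).item(); im=c["img"]; z=c["z_map"]
hsv=cv2.cvtColor(im,cv2.COLOR_BGR2HSV)
# depth-> world heights
v,u=np.mgrid[0:384,0:512]
P=np.stack([(u-c["cx"])/c["fx"]*z,(v-c["cy"])/c["fy"]*z,z],-1)
W=(P-np.array(c["t"]))@np.array(c["R"])
m=cv2.inRange(hsv,(100,120,60),(125,255,255)); m[:, :185]=0;m[:,292:]=0;m[:160]=0;m[245:]=0
pts=np.argwhere(m)[:,::-1].astype(np.float32)
pw=np.array([ray(c,a,b,10)[:2] for a,b in pts],np.float32)
r=cv2.minAreaRect(pw); print("plate",r,cv2.boxPoints(r).round(1).tolist())
print("scatter h", np.median(W[m>0][:,2]))
big=cv2.resize(im[155:250,180:300],None,fx=6,fy=6,interpolation=cv2.INTER_CUBIC); cv2.imwrite("pics/crop1.png",big)
red=cv2.inRange(hsv,(0,150,80),(8,255,255))|cv2.inRange(hsv,(172,150,80),(180,255,255)); red[:160]=0;red[:,292:]=0;red[245:]=0
p=np.argwhere(red)[:,::-1]; print("red",len(p),[ray(c,*q,20)[:2].round(0).tolist() for q in p[[0,-1]]])
E
```

```text
plate ((547.6148071289062, 124.63047790527344), (153.5753631591797, 223.92481994628906), 14.00719928741455) [[446.0, 214.6999969482422], [500.20001220703125, -2.5999999046325684], [649.2000122070312, 34.599998474121094], [595.0, 251.8000030517578]]
scatter h 9.147821748013016
red 77 [[533.0, 76.0], [474.0, 54.0]]
```

View pics/crop1.png

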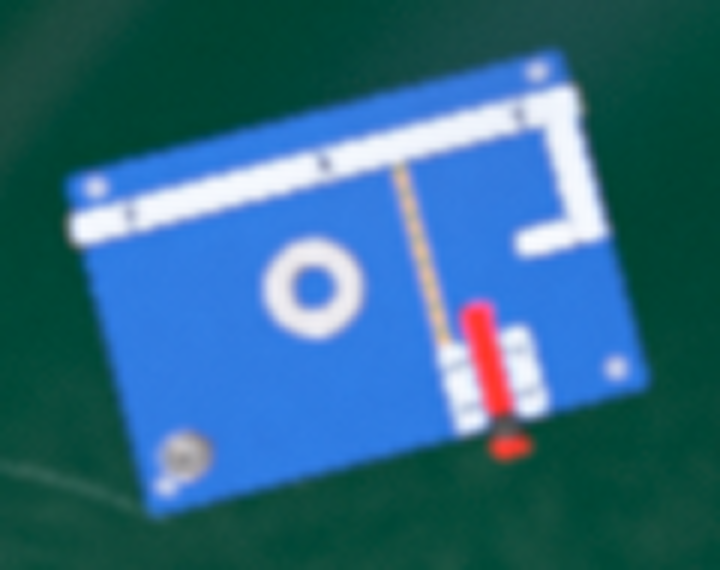

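```bash
cat >> h.py <<'E'
YAW=np.deg2rad(14.0);C0=np.array([547.6,124.6]);M=np.array([[np.cos(YAW),-np.sin(YAW)],[np.sin(YAW),np.cos(YAW)]])
def j2w(p): return C0+M@np.array(p)
def w2j(p): return M.T@(np.array(p)[:2]-C0)
def ringfind(c,cu,cv_,r=20):
    im=c["img"];g=cv2.cvtColor(im,cv2.COLOR_BGR2HSV)
    m=((g[...,1]<60)&(g[...,2]>150)).astype(np.uint8)
    n,l,s,cen=cv2.connectedComponentsWithStats(m)
    return sorted([(np.hypot(*(cen[i]-[cu,cv_])).round(1),s[i].tolist(),cen[i].round(2).tolist()) for i in range(1,n) if s[i][4]>25])[:3]
E
python3 - <<'E'
from h import *
c=np.load("top.npy",allow_pickle=True).item()
for d,s,q in ringfind(c,232,203): 
    w=ray(c,*q,24); print(d,s,q,w[:2].round(1),w2j(w).round(1), "dia", s[2]*(992-24)/c["fx"])
print("line", w2j(ray(c,180+425/6-.5,155+260/6-.5,10)), "railfoot",w2j(ray(c,180+320/6-.5,155+183/6-.5,10)))
print("cell", w2j(ray(c,211-.5,230.8-.5,27+10)),"post",w2j(ray(c,264.7-.5,225.8-.5,42.5)), "tip",w2j(ray(c,180+477/6-.5,155+303/6-.5,20)))
for p in [(-80,-46,42.5),(-28,-46,20),(45,0,10)]: print(p,proj(c,[*j2w(p[:2]),p[2]]))
E
```

```text
0.5 [224, 195, 16, 16, 153] [231.82, 202.5] [544.8 142. ] [ 1.5 17.6] dia 40.456277979653144
20.4 [192, 169, 89, 58, 702] [246.02, 188.23] [580.5 105.7] [ 27.3 -26.3] dia 225.0380462618206
35.3 [207, 228, 8, 8, 44] [210.57, 231.05] [473.4 196.4] [-54.7  87.6] dia 20.228138989826572
line [  1.61310492 -30.51209349] railfoot [45.05569462  4.69231204]
cell [-52.67835443  85.5114918 ] post [-74.36837167 -47.01011134] tip [-22.06045545 -47.3503083 ]
(-80, -46, 42.5) (np.float64(264.38572225186067), np.float64(227.61383896699863))
(-28, -46, 20) (np.float64(259.08056235642977), np.float64(207.3993177893084))
(45, 0, 10) (np.float64(234.60168700682016), np.float64(184.55731400558304))
```

Emit:
carry_out --plan '[[[2.2,-2.8,0],1.7],[[2.2,-2.8,0],1.7],[[2.2,-2.8,0],1.7],[[2.2,-2.8,0],1.7],[[2.2,-2.8,0],1.7],[[2.2,-2.8,0],1.7],[[2.2,-2.8,0],1.7],[[2.2,-2.8,0],1.7],[[2.2,-2.8,0],1.7],[[2.2,-2.8,0],1.7],[[2.2,-2.8,0],1.7],[[2.2,-2.8,0],1.7],[[2.2,-2.8,0],1.7],[[2.2,-2.8,0],1.7],[[2.2,-2.8,0],1.7],[[2.2,-2.8,0],1.7]]' --grip 0

```text
time: 2.1
ee_pos: [494.3, 133.9, 231.0]
eef_rot: [-0.0, -0.118, 0.993, -0.0]
force: [-0.2, 0.1, -0.7]
width: 0.0
grip_force: 0.0
```

Emit:
carry_out --plan '[[[0.1,-0.4,-3.5],0],[[0,0,-3.5],0],[[0,0,-3.5],0],[[0,0,-3.5],0],[[0,0,-2.1],0],[[0,0,0],0]]'

```text
time: 2.85
ee_pos: [493.2, 130.7, 68.7]
eef_rot: [-0.002, -0.118, 0.993, -0.0]
force: [-0.3, 0.1, 0.3]
width: -0.4
grip_force: 0.0
```

```bash
python3 - <<'E'
from h import *
c=cam("wrist"); cv2.imwrite("pics/w1.png",c["img"]); np.save("w1.npy",c,allow_pickle=True)
print(w2j(ctrl.get_obs()["ee_pos"]), -np.array(c["R"]).T@np.array(c["t"]))
for d,s,q in ringfind(c,256,150): print(d,s,q,w2j(ray(c,*q,24)))
for p in [(1.5,17.6,24),(45,0,10),(45,40,10),(2,-71,21),(0,-30,10),(-74.5,-46,42.5)]: print(p,np.round(proj(c,[*j2w(p[:2]),p[2]])))
E
```

```text
[-50.25088774  18.96504134] [415.49583723 112.56699441 212.37406239]
90.4 [180, 188, 21, 52, 763] [190.13, 211.96] [-57.085143   -30.85989285]
105.3 [245, 236, 12, 42, 362] [251.27, 255.2] [-21.08533834  13.00731457]
105.8 [263, 236, 12, 42, 361] [267.71, 255.16] [-21.00891315  25.62406462]
(1.5, 17.6, 24) [258. 280.]
(45, 0, 10) [238. 313.]
(45, 40, 10) [283. 313.]
(2, -71, 21) [147. 279.]
(0, -30, 10) [201. 269.]
(-74.5, -46, 42.5) [158. 198.]
```

View pics/w1.png

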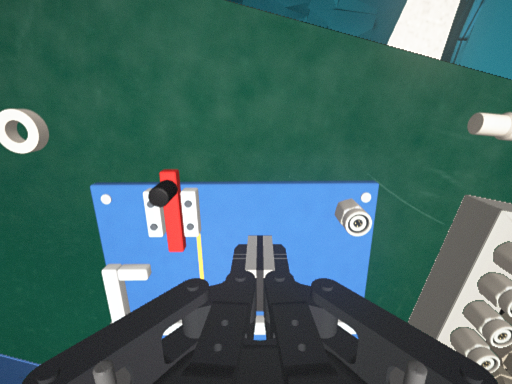

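The wrist view shows the closed fingers at (260,250), square to the plate. The post is at (163,193) and the lip at (127,272), where I predicted them. The ring is hidden behind the fingers. Next I lower the fingers behind it.

Emit:
carry_out --plan '[[[0.03,-0.14,-2.5],0],[[0,0,-1.8],0],[[0,0,-1.0],0],[[0,0,0],0],[[0,0,0],0]]'

```text
time: 3.52
ee_pos: [495.9, 129.7, 18.1]
eef_rot: [0.001, -0.118, 0.993, -0.0]
force: [0.3, -0.1, 0.2]
width: -0.2
grip_force: 0.0
```

Emit:
carry_out --plan '[[[0,0,-0.3],0],[[0.48,0.12,0],0],[[0.48,0.12,0],0],[[0.48,0.12,0],0],[[0.29,0.07,0],0],[[0.29,0.07,0],0],[[0.29,0.07,0],0],[[0.29,0.07,0],0],[[0.29,0.07,0],0],[[0,0,0],0]]'

```text
time: 4.78
ee_pos: [524.6, 136.7, 14.3]
eef_rot: [0.0, -0.118, 0.993, -0.0]
force: [0.9, -0.3, 1.7]
width: 0.3
grip_force: 0.0
```

```bash
python3 - <<'E'
from h import *
print(w2j(ctrl.get_obs()["ee_pos"]))
c=cam("scene"); c2=cam("top")
def crop(c,a,b,k): return cv2.resize(c["img"][a[1]:b[1],a[0]:b[0]],None,fx=k,fy=k,interpolation=cv2.INTER_CUBIC)
A=crop(c,(175,190),(300,265),6); B=crop(c2,(180,155),(300,250),6)
cv2.imwrite("pics/s2.png",A[:450,:]) ; cv2.imwrite("pics/t2.png",B)
for d,s,q in ringfind(c2,232,195): print(d,s,q,w2j(ray(c2,*q,24)))
E
```

```text
[-19.40234484  17.32834338]
39.8 [251, 169, 30, 28, 271] [269.21, 181.01] [ 30.07625459 -87.83879261]
40.7 [263, 210, 8, 14, 69] [266.61, 216.49] [-55.06712227 -58.54854613]
73.1 [204, 111, 27, 26, 575] [217.21, 123.43] [206.89263813   3.01128951]
```

View pics/t2.png

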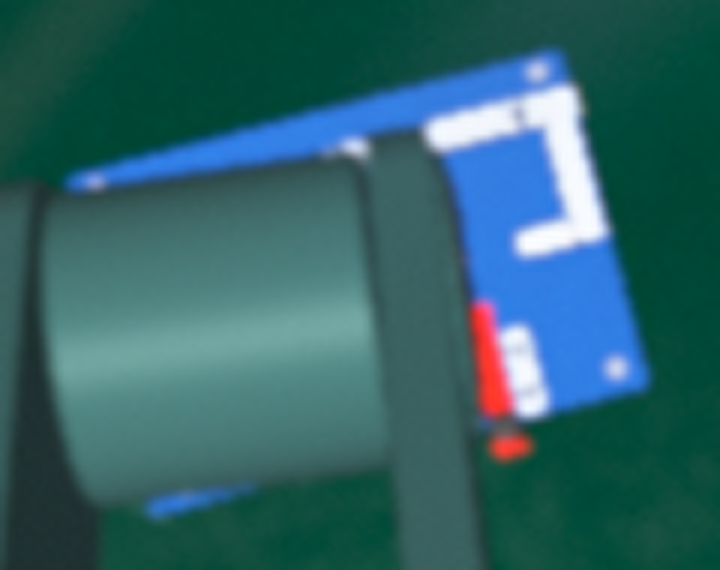

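The arm hides the ring in the top view, so I'll check the scene crop.

View pics/s2.png

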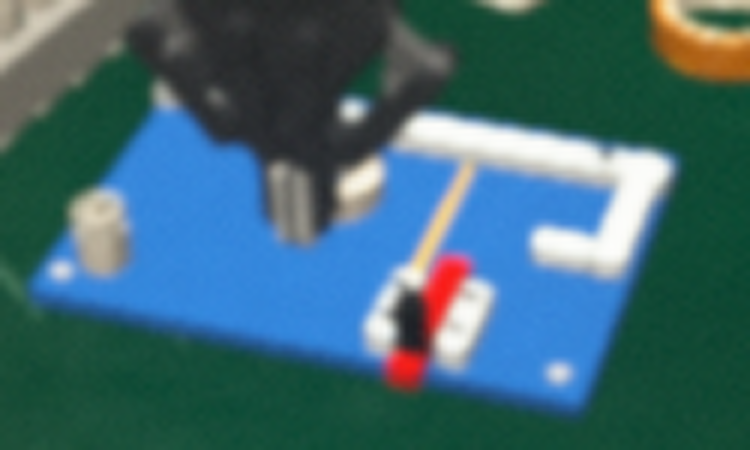

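The scene crop shows the ring at about (358,190), directly in front of the fingertips at (298,220), and still short of the rail. I'll keep pushing and watch the force.

Emit:
carry_out --plan '[[[0.29,0.07,0],0],[[0.29,0.07,0],0],[[0.29,0.07,0],0],[[0.19,0.05,0],0],[[0,0,0],0]]'

```text
time: 5.5
ee_pos: [535.1, 139.3, 14.3]
eef_rot: [0.0, -0.118, 0.993, -0.0]
force: [-0.1, 0.3, -0.6]
width: 0.1
grip_force: 0.0
```

Emit:
carry_out --plan '[[[0.15,0.04,0],0],[[0.1,0.02,0],0],[[0,0,0],0]]'

```text
time: 5.88
ee_pos: [537.3, 139.9, 14.3]
eef_rot: [0.0, -0.118, 0.993, -0.0]
force: [-0.3, -0.4, -0.4]
width: 0.5
grip_force: 0.0
```

Emit:
carry_out --plan '[[[0.15,0.04,0],0],[[0.1,0.02,0],0],[[0,0,0],0]]'

```text
time: 6.25
ee_pos: [538.7, 140.3, 14.1]
eef_rot: [-0.001, -0.118, 0.993, -0.0]
force: [-3.6, -1.5, 2.0]
width: -0.1
grip_force: 1.8
```

Emit:
carry_out --plan '[[[0.1,0.02,0],0],[[0,0,0],0]]'

```text
time: 6.5
ee_pos: [538.8, 140.3, 13.9]
eef_rot: [-0.002, -0.118, 0.993, -0.0]
force: [-5.6, -1.4, 2.7]
width: 0.3
grip_force: 2.9
```

```bash
python3 - <<'E'
from h import *
o=ctrl.get_obs();print(w2j(o["ee_pos"]),o["force"])
c=cam("scene");c0=np.load("scene.npy",allow_pickle=True).item()
for cc,g in((c0,(1.5,17.6)),(c,(25,17.3))):
  print(proj(cc,[*j2w(g),24]))
cv2.imwrite("pics/s3.png",cv2.resize(c["img"][190:265,175:300],None,fx=6,fy=6,interpolation=cv2.INTER_CUBIC))
E
```

```text
[-4.76870334 17.40591012] [-5.5893467  -1.42233809  2.72011533]
(np.float64(228.0740402886011), np.float64(219.4577545286872))
(np.float64(231.6428067486604), np.float64(213.68971078744752))
```

Emit:
carry_out --plan '[[[-0.73,-0.18,0.1],0],[[-0.73,-0.18,0],0],[[-0.24,0.97,0],5],[[-0.24,0.97,0],5],[[-0.24,0.97,0],5],[[-0.24,0.97,0],5],[[0.75,0.19,0],0],[[0.75,0.19,0],0],[[0.75,0.19,0],0],[[0.75,0.19,0],0],[[0,0,0],0],[[0,0,0],0]]'

```text
time: 8.05
ee_pos: [546.2, 183.3, 15.1]
eef_rot: [-0.0, -0.288, 0.958, -0.0]
force: [-0.1, -0.2, -0.4]
width: 0.2
grip_force: 0.0
```

```bash
python3 - <<'E'
from h import *
o=ctrl.get_obs();print(w2j(o["ee_pos"]),o["force"])
c=cam("scene")
cv2.imwrite("pics/s4.png",cv2.resize(c["img"][190:265,175:300],None,fx=6,fy=6,interpolation=cv2.INTER_CUBIC))
E
```

```text
[12.85246918 57.27821152] [-0.1376044  -0.1962384  -0.41271893]
```

View pics/s4.png

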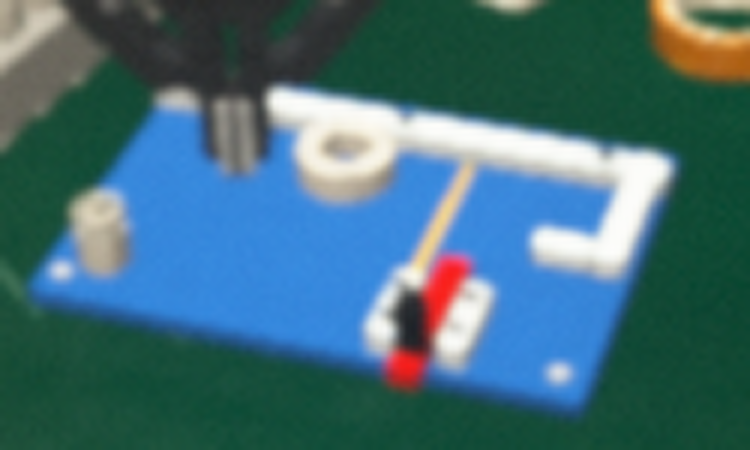

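The scene crop shows the ring at (347,160), against the rail and short of the yellow line. The fingers are on its +y side at (237,150), already turned by 20 degrees. Next I slide it along the rail.

Emit:
carry_out --plan '[[[0.07,-0.29,0],0],[[0.07,-0.29,0],0],[[0.07,-0.29,0],0],[[0.07,-0.29,0],0],[[0.07,-0.29,0],0],[[0.07,-0.29,0],0],[[0.07,-0.29,0],0],[[0.07,-0.29,0],0],[[0.07,-0.29,0],0],[[0.07,-0.29,0],0],[[0,0,0],0]]'

```text
time: 9.48
ee_pos: [553.7, 154.2, 15.3]
eef_rot: [0.0, -0.288, 0.958, -0.0]
force: [-0.3, -1.1, -0.3]
width: -0.1
grip_force: 0.0
```

```bash
python3 - <<'E'
from h import *
o=ctrl.get_obs();print(w2j(o["ee_pos"]),o["force"],M.T@o["force"][:2])
c=cam("scene")
cv2.imwrite("pics/s5.png",cv2.resize(c["img"][190:265,175:300],None,fx=6,fy=6,interpolation=cv2.INTER_CUBIC))
E
```

```text
[13.07832151 27.20393972] [-0.27767019 -1.08444889 -0.31472326] [-0.53177413 -0.98506163]
```

View pics/s5.png

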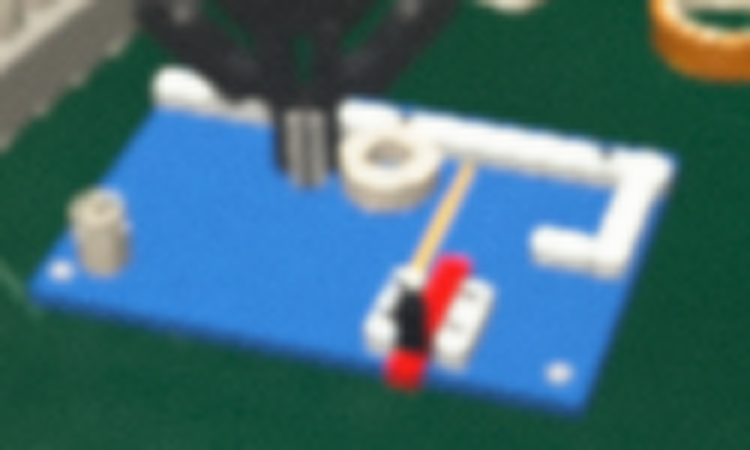

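The ring is at (391,165), still against the rail and nearly at the line, so I continue.

Emit:
carry_out --plan '[[[0.07,-0.29,0],0],[[0.07,-0.29,0],0],[[0.07,-0.29,0],0],[[0.07,-0.29,0],0],[[0.07,-0.29,0],0],[[0.07,-0.29,0],0],[[0.07,-0.29,0],0],[[0.07,-0.29,0],0],[[0.07,-0.29,0],0],[[0.07,-0.29,0],0],[[0.07,-0.29,0],0],[[0.07,-0.29,0],0],[[0.07,-0.29,0],0],[[0.07,-0.29,0],0],[[0.07,-0.29,0],0],[[0.07,-0.29,0],0],[[0.07,-0.29,0],0],[[0,0,0],0]]'

```text
time: 11.78
ee_pos: [565.6, 104.9, 15.3]
eef_rot: [0.0, -0.288, 0.958, -0.0]
force: [0.8, 0.7, 0.4]
width: 0.2
grip_force: 0.0
```

Emit:
carry_out --plan '[[[0.07,-0.29,0],0],[[0.07,-0.29,0],0],[[0.05,-0.19,0],0],[[0,0,0],0]]'

```text
time: 12.28
ee_pos: [567.4, 97.2, 15.3]
eef_rot: [0.0, -0.288, 0.958, -0.0]
force: [-0.7, 0.8, 0.1]
width: 0.1
grip_force: 0.0
```

```bash
python3 - <<'E'
from h import *
o=ctrl.get_obs();print(w2j(o["ee_pos"]),o["force"],M.T@o["force"][:2])
c=cam("scene")
cv2.imwrite("pics/s6.png",cv2.resize(c["img"][190:265,175:300],None,fx=6,fy=6,interpolation=cv2.INTER_CUBIC))
E
```

```text
[ 12.63512787 -31.36633972] [-0.73177623  0.78329706  0.09357481] [-0.52054264  0.93706248]
```

View pics/s6.png

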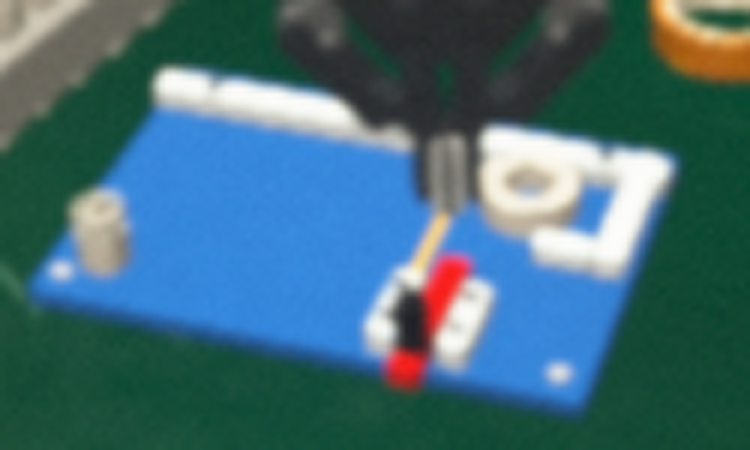

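The ring is at (532,188), against the rail and entering the pocket, about 10 mm short of the stop.

Emit:
carry_out --plan '[[[0.05,-0.19,0],0],[[0.05,-0.19,0],0],[[0.05,-0.19,0],0],[[0,0,0],0]]'

```text
time: 12.82
ee_pos: [568.9, 91.5, 15.3]
eef_rot: [0.0, -0.288, 0.958, -0.0]
force: [0.4, -0.2, -0.3]
width: -0.0
grip_force: 0.1
```

Emit:
carry_out --plan '[[[0.05,-0.19,0],0],[[0.02,-0.1,0],0],[[0,0,0],0]]'

```text
time: 13.2
ee_pos: [569.6, 88.8, 15.3]
eef_rot: [0.0, -0.288, 0.958, -0.0]
force: [-0.8, 0.1, -0.4]
width: -0.1
grip_force: 0.1
```

Emit:
carry_out --plan '[[[0.02,-0.1,0],0],[[0.02,-0.1,0],0],[[0,0,0],0]]'

```text
time: 13.58
ee_pos: [570.0, 86.8, 15.3]
eef_rot: [0.0, -0.288, 0.958, -0.0]
force: [1.1, 0.1, 0.5]
width: -0.1
grip_force: 0.1
```

Emit:
carry_out --plan '[[[0.02,-0.1,0],0],[[0.02,-0.1,0],0],[[0,0,0],0]]'

```text
time: 13.95
ee_pos: [570.4, 84.7, 15.3]
eef_rot: [0.0, -0.288, 0.958, -0.0]
force: [-0.4, 0.5, 1.1]
width: 0.0
grip_force: 0.1
```

Emit:
carry_out --plan '[[[0.02,-0.1,0],0],[[0.02,-0.1,0],0],[[0,0,0],0]]'

```text
time: 14.32
ee_pos: [570.7, 82.7, 15.3]
eef_rot: [0.0, -0.288, 0.958, -0.0]
force: [-0.6, 0.9, 0.4]
width: 0.2
grip_force: 0.1
```

Emit:
carry_out --plan '[[[0.02,-0.1,0],0],[[0,0,0],0]]'

```text
time: 14.58
ee_pos: [570.6, 82.1, 15.2]
eef_rot: [-0.0, -0.288, 0.958, 0.0]
force: [-0.7, 3.1, 0.2]
width: -0.1
grip_force: 1.4
```

Emit:
carry_out --plan '[[[0.02,-0.1,0],0],[[0,0,0],0]]'

```text
time: 14.82
ee_pos: [570.2, 81.7, 15.2]
eef_rot: [-0.001, -0.288, 0.958, 0.001]
force: [-2.6, 5.5, 1.0]
width: -0.1
grip_force: 3.2
```

```bash
python3 - <<'E'
from h import *
o=ctrl.get_obs();print(w2j(o["ee_pos"]),o["force"],M.T@o["force"][:2])
c=cam("top")
for d,s,q in ringfind(c,270,185): print(d,s,q,w2j(ray(c,*q,24)))
c=cam("scene")
cv2.imwrite("pics/s7.png",cv2.resize(c["img"][190:265,175:300],None,fx=6,fy=6,interpolation=cv2.INTER_CUBIC))
for p in [(25,-75),(25,-71)]: print((np.array(proj(c,[*j2w(p),24]))-[175,190])*6)
E
```

```text
[ 11.54694271 -47.13474781] [-2.60942684  5.46709057  0.95836715] [-1.20930679  5.93597211]
31.7 [263, 210, 8, 14, 69] [266.61, 216.49] [-55.06712227 -58.54854613]
35.3 [252, 207, 10, 20, 83] [256.06, 217.39] [-50.50680284 -32.2187816 ]
58.6 [302, 224, 13, 12, 107] [308.07, 229.55] [-113.21754276 -151.00812661]
[560.70462228 182.84365798]
[550.89327271 181.03528644]
```

View pics/s7.png

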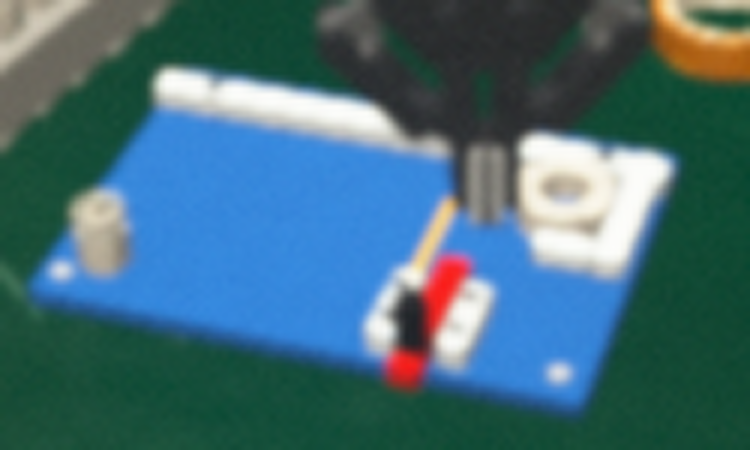

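The ring is fully home, with its hole at (565,186). It touches the rail and the stop, and the reaction force is about 6 N. Next I retreat and go behind the keeper post.

Emit:
carry_out --plan '[[[0,0,0],0],[[-0.18,0.73,0],0],[[-0.18,0.73,0],0],[[0,0,3.5],0],[[0,0,3.5],0],[[-1.87,-0.73,0],-4],[[-1.87,-0.73,0],-4],[[-1.87,-0.73,0],-4],[[-1.87,-0.73,0],-4],[[-1.87,-0.73,0],-4],[[-1.87,-0.73,0],0],[[0,0,0],0],[[0,0,0],0]]'

```text
time: 16.55
ee_pos: [456.7, 51.8, 85.6]
eef_rot: [0.001, -0.118, 0.993, -0.0]
force: [-0.4, 0.4, -0.5]
width: -0.3
grip_force: 0.0
```

```bash
python3 - <<'E'
from h import *
o=ctrl.get_obs();print(w2j(o["ee_pos"]),o["ee_pos"])
c=cam("scene")
cv2.imwrite("pics/s8.png",cv2.resize(c["img"][190:265,175:300],None,fx=6,fy=6,interpolation=cv2.INTER_CUBIC))
c=cam("top");h=cv2.cvtColor(c["img"],cv2.COLOR_BGR2HSV)
m=(h[...,1]<60)&(h[...,2]>150);z=c["z_map"]
cu,cv_=proj(c,[*j2w((25,-75)),24]);print(cu,cv_)
# hole of the ring: blue pixels enclosed near the expected centre
b=cv2.inRange(h,(95,60,40),(125,255,255))[int(cv_)-5:int(cv_)+6,int(cu)-5:int(cu)+6]
n,l,s,cen=cv2.connectedComponentsWithStats(b)
for i in range(1,n): q=cen[i]+[int(cu)-5,int(cv_)-5]; print(s[i],q,w2j(ray(c,*q,17)))
E
```

```text
[-105.79577743  -48.64216162] [456.71441325  51.80840344  85.58809008]
264.8219820858535 184.2294595005434
[0 0 1 1 1] [259. 179.] [ 42.23971601 -64.24095046]
[ 2  2  8  8 48] [264.70833333 184.5       ] [ 24.90180934 -74.74716299]
```

Emit:
carry_out --plan '[[[-0.05,0.19,-2.5],0],[[0,0,-2.2],0],[[0,0,-1.0],0],[[0,0,0],0],[[0.29,0.07,0],0],[[0.29,0.07,0],0],[[0.29,0.07,0],0],[[0.29,0.07,0],0],[[0.29,0.07,0],0],[[0.29,0.07,0],0],[[0.29,0.07,0],0],[[0,0,0],0]]'

```text
time: 18.15
ee_pos: [475.3, 58.5, 28.2]
eef_rot: [0.0, -0.118, 0.993, -0.0]
force: [-1.1, -0.2, -0.4]
width: 0.1
grip_force: 0.2
```

```bash
python3 - <<'E'
from h import *
o=ctrl.get_obs();print(w2j(o["ee_pos"]),M.T@o["force"][:2])
c=cam("scene")
cv2.imwrite("pics/s9.png",cv2.resize(c["img"][190:265,175:300],None,fx=6,fy=6,interpolation=cv2.INTER_CUBIC))
E
```

```text
[-86.09619111 -46.62071361] [-1.11062324  0.08999687]
```

View pics/s9.png

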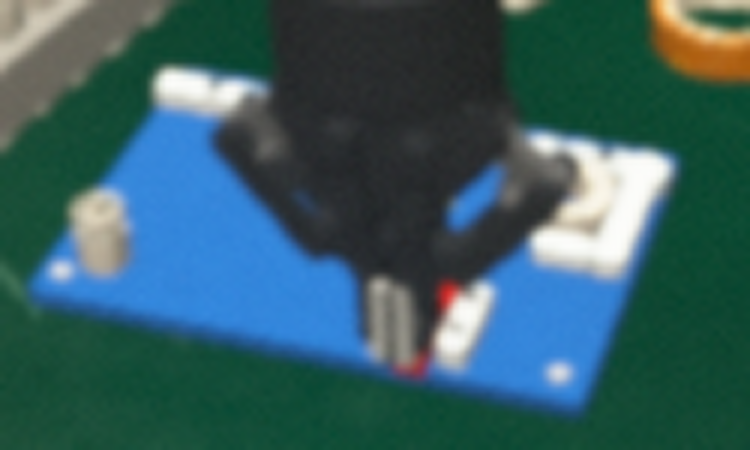

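The fingers, at about (390,320), are on the post, and the ring is still home at (590,190). I'll push the keeper in.

Emit:
carry_out --plan '[[[0.29,0.07,0],0],[[0.29,0.07,0],0],[[0.29,0.07,0],0],[[0.29,0.07,0],0],[[0.29,0.07,0],0],[[0.29,0.07,0],0],[[0.29,0.07,0],0],[[0.29,0.07,0],0],[[0.29,0.07,0],0],[[0.29,0.07,0],0],[[0.29,0.07,0],0],[[0.29,0.07,0],0],[[0.29,0.07,0],0],[[0.29,0.07,0],0],[[0.1,0.02,0],0],[[0,0,0],0]]'

```text
time: 20.2
ee_pos: [517.1, 68.4, 28.3]
eef_rot: [0.0, -0.118, 0.993, -0.0]
force: [-0.3, 0.1, 0.6]
width: 0.1
grip_force: 0.4
```

Emit:
carry_out --plan '[[[0.19,0.05,0],0],[[0.1,0.02,0],0],[[0,0,0],0]]'

```text
time: 20.58
ee_pos: [519.9, 69.1, 28.3]
eef_rot: [0.0, -0.118, 0.993, -0.0]
force: [-0.1, 0.3, -0.8]
width: 0.2
grip_force: 0.5
```

Emit:
carry_out --plan '[[[0.1,0.02,0],0],[[0.1,0.02,0],0],[[0,0,0],0]]'

```text
time: 20.95
ee_pos: [521.8, 69.6, 28.3]
eef_rot: [0.0, -0.118, 0.993, -0.0]
force: [-1.2, 0.9, -0.0]
width: -0.4
grip_force: 0.5
```

Emit:
carry_out --plan '[[[0.1,0.02,0],0],[[0.1,0.02,0],0],[[0,0,0],0]]'

```text
time: 21.32
ee_pos: [522.6, 69.9, 28.1]
eef_rot: [-0.001, -0.118, 0.993, -0.0]
force: [-4.3, -1.3, 2.4]
width: 0.2
grip_force: 2.2
```

Emit:
carry_out --plan '[[[0.1,0.02,0],0],[[0.1,0.02,0],0],[[0,0,0],0]]'

```text
time: 21.7
ee_pos: [522.7, 70.0, 27.8]
eef_rot: [-0.003, -0.118, 0.993, -0.0]
force: [-8.0, -3.4, 4.6]
width: -0.1
grip_force: 4.2
```

The keeper stopped firmly at the expected place (TCP at jig x = -37). I'll retreat and check.

Emit:
carry_out --plan '[[[-0.5,-0.12,0],0],[[-1.0,-0.25,0],0],[[-1.5,-0.37,0],0],[[-1.5,-0.37,0],0],[[0,0,4],0],[[0,0,4],0],[[0,0,4],0],[[-1,3,3],0],[[-1,4,0],0],[[-1,4,0],0],[[0,0,0],0],[[0,0,0],0]]'

```text
time: 23.2
ee_pos: [450.1, 168.7, 178.1]
eef_rot: [-0.0, -0.118, 0.993, -0.0]
force: [0.2, -0.6, -0.0]
width: -0.1
grip_force: 0.0
```

```bash
python3 - <<'E'
from h import *
c=cam("top");h=cv2.cvtColor(c["img"],cv2.COLOR_BGR2HSV)
cu,cv_=proj(c,[*j2w((25,-75)),24])
b=cv2.inRange(h,(95,60,40),(125,255,255))[int(cv_)-5:int(cv_)+6,int(cu)-5:int(cu)+6]
n,l,s,cen=cv2.connectedComponentsWithStats(b)
for i in range(1,n): q=cen[i]+[int(cu)-5,int(cv_)-5]; print("hole",s[i],w2j(ray(c,*q,17)))
m=cv2.inRange(h,(0,150,80),(8,255,255))|cv2.inRange(h,(172,150,80),(180,255,255)); m[:160]=0;m[:,292:]=0;m[245:]=0
J=np.array([w2j(ray(c,x,y,20)) for y,x in np.argwhere(m)]);print("red bar x",J[:,0].min(),J[:,0].max(),"y",J[:,1].mean())
print(w2j(ctrl.get_obs()["ee_pos"]),ctrl.get_obs()["force"])
E
```

```text
hole [ 3  2  7  8 45] [ 25.00571383 -75.13376508]
red bar x -30.065968260812554 29.233118884667334 y -45.650137038380755
[-83.76497244  65.98294081] [ 0.48698374 -0.11569529 -0.02728543]
```

```bash
python3 -c "
from cell import ctrl
print(ctrl.finish_job())"
```

```text
the job is handed in; nothing more can be done
None
```

I handed the job in at about 23 s: the last camera check puts the ring home in the pocket at about jig (25.0, -75.1) mm and the keeper pushed in to its stop, but no verdict came back.

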